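# Set the boot-drier timer with its edge thumbwheel and start it

### The job

Set the boot drier's timer: with a fingertip, gently roll the thumbwheel that stands out of the slot in the box until the pointer under the clear window is level with the steel nail peg standing beside the scale. Then press the round start button fully down and let it come up again. Use light pushes on the box, and leave the jar, the hammer and the pegs around it as they are.

Things in the scene. Friction and masses are not known exactly. Their poses are not given: they have to be found in the camera images.
- timer: Grey timer box, 150 (x) by 220 (y) by 65 mm (z), fixed on the shelf top, turned up to 0.35 rad. Origin: centre of its underside; z up, y along the wheel's slot, the window and the scale, x across them, away from the robot. The flat top panel is at z 65 mm. The box and its button break if pushed with more than 24 N; the wheel is more delicate.
- slot (a point): Centre of the wheel's slot (16 mm in x, 60 in y), at panel level, in the box at x -35, y 0, z 65 mm; axes as the box. A rubber-treaded wheel, 60 mm across, 12 wide, axle along x, stands out of it. It runs out of true: its crown is 6 to 15 mm above the panel and rises and falls up to 2 mm within one stroke, which is not measured: feel it and follow it.
- thumbwheel (a joint): Turn of the wheel, rad, 0 to 2.6 between stops; grows as its crown is drawn towards the box's +y. The pointer goes 40 mm per rad the same way, about 1.33 mm per mm of rim. It resists with about 1.5 N along the rim and stays where left; a push of 4 to 6 N on the crown grips well. A fingertip stroke rolls about 15 mm of rim: lift, go back and repeat.
- pointer_tip (a point): Tip of the white pointer (4 mm wide) under the clear flush window, at x 41 mm, z 58.5 mm in the timer box (it sinks with the wheel). Its y in the box is driven by the wheel, -52 to +52 mm. It starts on the -y side of the nail peg. It cannot be touched.
- marker: Fixed stainless nail peg, 8 mm thick, 25 high, 11 mm head, on a 4 mm high rail beside the window, at x 51 mm in the box, y differing each time (8 to 44 mm). Origin: centre of its foot, 69 mm above the shelf top; axes as the box. The pointer is level with it when their y in the box are the same; the tip must be within the peg's thickness.
- start_button_top (a point): Centre of the top face of the round start button, 28 mm across, in the timer box at x -35, y 80, z 87 mm, as it stands unpressed (10 mm above its 44 mm wide collar); moves down with the button.
- start_button (a joint): Travel of the start button, m: 0 up, 0.006 fully down (about 4 N), springs back by itself.
- jar: Lidded glass jar, 66 mm across, 100 mm high, loose on the shelf top; leave alone. Origin: centre of its underside.
- hammer: Short peg hammer, all aluminium, 180 mm long, lying loose; leave alone. Origin under its middle, x along the handle towards the head.
- red_peg_a: Red plastic peg, 22 mm thick, 70 mm high, standing loose; leave alone. Origin: centre of its foot.
- red_peg_b: A second peg like it; leave alone.
- carrier: The sprung axle block in the box that carries the wheel and the pointer; hidden under the panel. Origin on the axle, in the box at x -35, y 0, z 45.5 mm; axes as the box. Pushed on the wheel's crown it sinks 1 mm per 4 N, up to 6 mm, and springs back. It breaks if the wheel is pushed with more than 10 N in all.

How it is judged:
On the way, in this order (a step that is already met when the one before it is completed fails the run):
1. the pointer has been rolled level with the nail peg (y of pointer_tip in the frame of marker between -0.004 and 0.004 m), for 0.3 s.
2. the start button is pressed fully down with the pointer level with the peg (all of step 1 and value of joint start_button above 0.0045 m), for 0.05 s.
At the end, for the whole second after the job is handed in: The pointer tip stands within 4 mm (half the peg's thickness) of level with the nail peg along the scale, the start button has been pressed fully down after that and is up again, and the jar, hammer and red pegs are within 10 mm of where they were (all of step 1 and value of joint start_button below 0.001 m); the robot touches nothing.
It fails at once if the thumbwheel is pushed with more than 10 N (contact force between carrier and anything else above 10 N).
It fails at once if the timer box or its button is pushed with more than 24 N (contact force between timer and anything else above 24 N).
It fails at once if the jar, the hammer or a red peg is moved more than 10 mm (distance of any of jar, hammer, red_peg_a, red_peg_b from where it was at the start of the episode above 0.01 m).
It also fails if it takes over 61 s, if anything falls off the work surface, if the arm or the gripper's body presses on something with over 40 N, if the wrist force passes 120 N, or if a joint passes its speed limit or range.

### The arm

A 6-joint arm with a two-finger parallel gripper is mounted at the origin on the work surface. World frame = base frame: x ahead of the robot, y to its left, z up, the work surface at z = 0. Lengths are in m, angles in rad, forces in N, time in s.
With the tool pointing down it reaches from about 0.375 to 0.75 m from the base axis. Payload 9 kg.
Tool frame: the origin (TCP) lies midway between the tips of the shut fingers; the grasp point (between the pads) lies 19 mm behind it; x points along the fingers, y is the direction in which the jaws open and shut, and the axes are right-handed (so a half turn about x gives the same grasp; the last joint's range is limited). The gripper opens to 85 mm and grips with 20 to 120 N. Pads are 22 mm wide; open, the fingers measure 114 mm over their backs; the gripper's body (76 mm by 85 mm) begins 54 mm behind the grasp point. The pads swing forward as they close: fully open they stand 13 mm farther back than shut.
Start: joints at [-1.339, 0.104, 0.097, 1.564, 0, 1.353], TCP at [0.261, -0.54, 0.196] pointing down, gripper open.
Joint ranges: [-2.99, 2.99], [-0.84, 1.86], [-1.1, 1.16], [-1.84, 2.11], [-1.51, 1.56], [-3.14, 3.14]. Speed limits (rad/s): [2.22, 2.22, 2.57, 3.14, 3.14, 3.14].

### API

Orientations are given as a rotation vector (axis times angle).
In Python, from workcell import bot, capture, get_calibration gives the robot as it stands. The module is installed in compiled form; this text tells all that it offers.
- The arm moves only by the tool servo_tool, never from a script. Its argument "commands" is a list of rows, each a list of 7 numbers: the finger opening in cm, from 0 to 8.54, then the shift along the world's x, y, z in cm, then the turn, a rotation vector about the world's x, y, z in rad. A call has 1 to 5 rows; each row is the pose to reach, as a shift and turn from the pose measured when the call began; what a row does not reach only later rows make up. A row lasts 1/8 s, in which the tool goes at most 62.5 mm and 10.7 degrees, less where a joint would pass 70% of its speed; a pose out of reach is approached as far as the arm can. A call with a gripper value outside its range is refused whole. The fingers move at their own pace and stop on an object; "force" is the grip in N (left out, the last holds). Time passes only in rows, so rows that repeat a pose let the fingers close. It gives the time, the measured TCP pose, the force and the opening at its end, in the units of the state.
- bot.read_state(): the state, without advancing time (a new reading comes with each control period).
- capture(name): name is "scene" or "top" or "wrist"; returns the picture (420x560x3 uint8, red, green, blue); there is no depth.
- get_calibration(name): a dict with "camera_matrix" (3x3 intrinsics, pixels), "cam_to_world" (4x4, takes a point from camera to world coordinates). Camera axes: x right, y up, looking along -z (the intrinsics and any distortion apply to the point x, -y, -z); pixel columns grow to the right and rows downward; lengths in m; the calibration is good to about 2 mm. A picture is of the moment at which its call begins: read the wrist's pose just before it. get_calibration takes no time and is no camera call; for the wrist camera it gives the pose at the moment of the call.
- bot.close_job(): hands the job in, once; it reports no verdict.
The state is a dict: "clock": time; "qpos": joint angles; "joint_velocities": joint speeds; "tau": joint torques, N m; "tool_pos": TCP position; "eef_rot": TCP orientation; "wrist_force": force on the tool from outside, world axes, zero at the start; "ft_torque": the same for the moment, N m; "finger_gap": opening from 0.0 (shut) to 1.0 (fully open).
Only numpy, scipy, OpenCV 4.12 (cv2) and the standard library are available. Lean on these libraries where they do the work, as an engineer would, in place of code of your own. Each camera call takes 0.05 s, during which the arm holds its last target.

## Working session

There is one attempt and no reset: what is moved stays moved. The work goes in short steps, Python scripts to look and compute and a tool call to move; the robot and the scene stay as the last step left them, time stands still between calls to the robot, and variables do not carry over. Pictures are saved under pics/ and viewed, and the job is handed in when it is done.

Besides the shell and the picture viewer there is one more tool, called after ">>>" by a JSON object that holds its "api" and its "payload", one argument or row to a line. servo_tool: Moves the arm, as the interface text tells. Its arguments: {"type":"object","properties":{"commands":{"type":"array","items":{"type":"array","items":{"type":"number"}}},"force":{"type":"number"}},"required":["commands"]}

```bash
mkdir -p pics; ls
python3 - <<'E'
from workcell import bot,capture,get_calibration
import cv2,numpy as np
for n in("scene","top"):
    im=capture(n); cv2.imwrite(f"pics/{n}0.png",im[:,:,::-1])
    c=get_calibration(n);print(n,c)
print(bot.read_state())
E
```

```text
pics
scene {'camera_matrix': array([[383.93741568,   0.        , 278.82450715],
       [  0.        , 383.93741568, 206.10724343],
       [  0.        ,   0.        ,   1.        ]]), 'cam_to_world': array([[ 0.14643326, -0.51850811,  0.84244088,  1.13571787],
       [ 0.98916511,  0.06773371, -0.13024794, -0.05221978],
       [ 0.01047297,  0.85238576,  0.5228086 ,  0.45417086],
       [ 0.        ,  0.        ,  0.        ,  1.        ]])}
top {'camera_matrix': array([[486.73355651,   0.        , 278.49071719],
       [  0.        , 486.73355651, 210.7348662 ],
       [  0.        ,   0.        ,   1.        ]]), 'cam_to_world': array([[ 0.05441338,  0.97859731, -0.19846029,  0.38392389],
       [-0.99851624,  0.05375022, -0.00873135,  0.03030902],
       [ 0.0021228 ,  0.19864092,  0.98007004,  0.96370753],
       [ 0.        ,  0.        ,  0.        ,  1.        ]])}
{'clock': 0.1, 'qpos': array([-1.33866878e+00,  1.04643602e-01,  9.65264903e-02,  1.56387047e+00,
       -1.90431696e-05,  1.35310966e+00]), 'joint_velocities': array([ 4.48513186e-04, -2.89478434e-03,  3.65281828e-03,  3.73270518e-05,
       -2.06821588e-03, -7.52068520e-04]), 'tau': array([ 5.24710325e-03, -5.58203709e+01,  5.04722929e+01,  1.29471679e-02,
       -3.06472803e-04, -4.37639301e-06]), 'tool_pos': array([ 0.26080938, -0.53997613,  0.19478644]), 'eef_rot': array([ 1.97228903,  0.45242693, -1.97234496]), 'wrist_force': array([-0.66472308,  0.13767586, -0.07014653]), 'ft_torque': array([ 0.01640391, -0.0111838 ,  0.03161723]), 'finger_gap': 0.9996775330314454}
```

View pics/scene0.png

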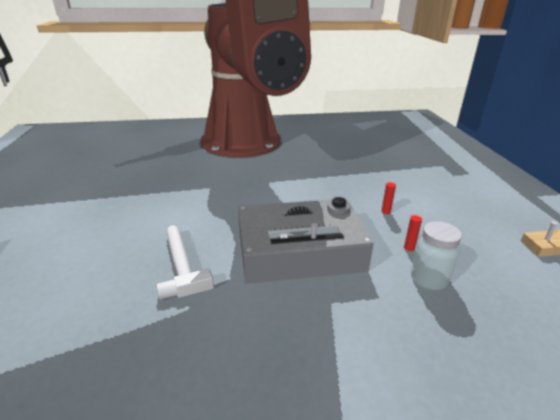

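View pics/top0.png

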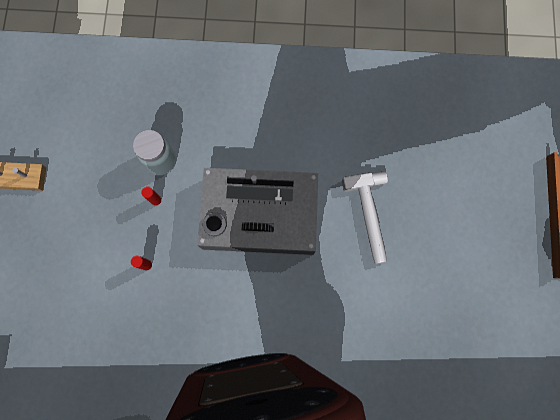

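The top view has the box centred near (260,211), the button at (213,222), the wheel at (258,227), the white pointer at about (278,195) and the nail peg at about (253,180). I'll enlarge it and fit the box pose.

```bash
cat > h.py <<'E'
import numpy as np,cv2
from workcell import bot,capture,get_calibration
def ray(n,uv,z,c=None):
    c=c or get_calibration(n);K=c["camera_matrix"];T=c["cam_to_world"]
    d=np.linalg.inv(K)@[uv[0],uv[1],1.];d=T[:3,:3]@(d*[1,-1,-1]);o=T[:3,3]
    return o+d*(z-o[2])/d[2]
def proj(n,p,c=None):
    c=c or get_calibration(n);K=c["camera_matrix"];T=c["cam_to_world"]
    q=T[:3,:3].T@(np.asarray(p)-T[:3,3]);q=K@(q*[1,-1,-1]);return q[:2]/q[2]
E
python3 - <<'E'
import cv2
a=cv2.imread("pics/top0.png");cv2.imwrite("pics/top0z.png",cv2.resize(a[155:265,185:335],None,fx=5.3,fy=5.3,interpolation=cv2.INTER_CUBIC))
a=cv2.imread("pics/scene0.png");cv2.imwrite("pics/scene0z.png",cv2.resize(a[180:290,225:385],None,fx=5,fy=5,interpolation=cv2.INTER_CUBIC))
E
```

```text
(no output)
```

View pics/top0z.png

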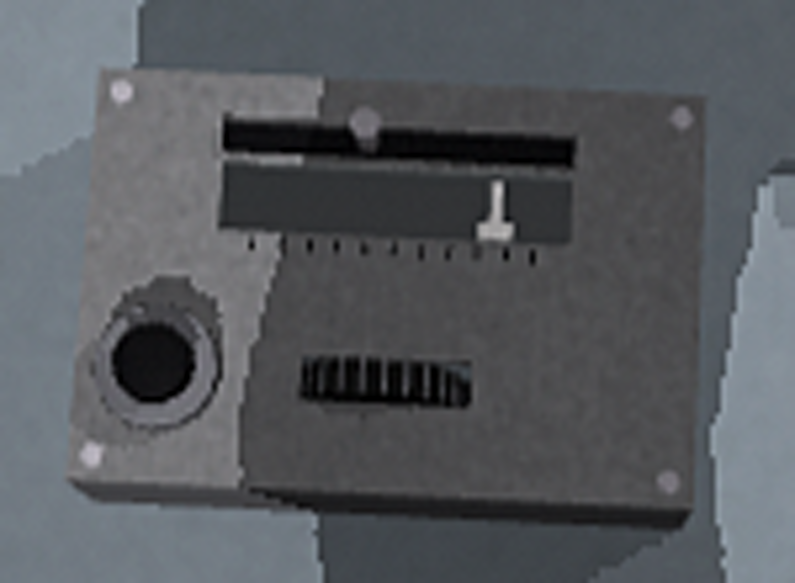

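View pics/scene0z.png

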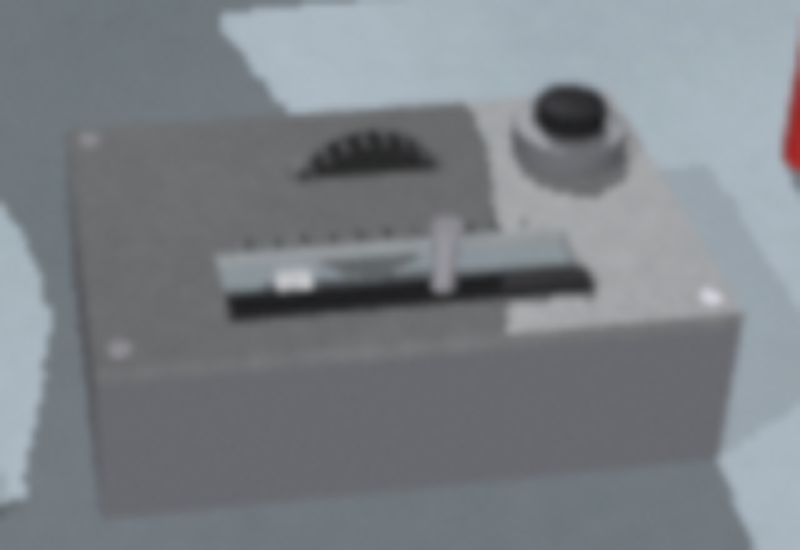

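The enlarged view shows the panel corners at zoomed (100,70), (705,97), (692,510) and (68,480), and the button top at (153,362). The pointer's tip is at (497,183) and the peg head at (365,124).

Run:
```python
from h import *
c=get_calibration("top")
f=lambda X,Y:(185+(X+.5)/5.3-.5,155+(Y+.5)/5.3-.5)
P=[ray("top",f(*p),.065,c)[:2] for p in[(100,70),(705,97),(692,510),(68,480)]]
S=[ray("top",f(*p),.065,c)[:2] for p in[(121,92),(682,118),(668,482),(92,455)]]
L=np.array([(75,110),(75,-110),(-75,-110),(-75,110)])/1000
def fit(P,L):
    P=np.array(P);pc=P.mean(0);A=(P-pc);l=L-L.mean(0)
    th=np.arctan2((l[:,0]*A[:,1]-l[:,1]*A[:,0]).sum(),(l*A).sum());R=np.array([[np.cos(th),-np.sin(th)],[np.sin(th),np.cos(th)]])
    return th,pc-R@L.mean(0),R,np.linalg.norm(A)/np.linalg.norm(l)
th,o,R,s=fit(P,L);print("corners",th,o,s)
th2,o2,R2,s2=fit(S,L*np.array([65/75,100/110]));print("screws",th2,o2,s2)
b=lambda p:R.T@(p[:2]-o)*1000
print("button",b(ray("top",f(153,362),.087,c)))
print("slot ends",b(ray("top",f(302,380),.065,c)),b(ray("top",f(472,385),.065,c)))
print("ptip",b(ray("top",f(497,183),.0585,c)))
print("peghead",b(ray("top",f(365,124),.094,c)),"pegfoot",b(ray("top",f(368,147),.069,c)))
for n,q in(("wheel",(-.035,0)),("btn",(-.035,.08))):print(n,o+R@q)
# scene
cs=get_calibration("scene");g=lambda X,Y:(225+(X+.5)/5-.5,180+(Y+.5)/5-.5)
P=[ray("scene",g(*p),.065,cs)[:2] for p in[(742,315),(100,378),(68,130),(607,97)]]
th3,o3,R3,s3=fit(P,L);print("scene",th3,o3,s3)
print("s ptip",R3.T@(ray("scene",g(295,280),.0585,cs)[:2]-o3)*1000,"peg foot",R3.T@(ray("scene",g(443,290),.069,cs)[:2]-o3)*1000,"peg top",R3.T@(ray("scene",g(447,222),.094,cs)[:2]-o3)*1000)
print("s btn",R3.T@(ray("scene",g(572,108),.087,cs)[:2]-o3)*1000)
```

```text
corners 0.00807690737945188 [0.56804883 0.07637056] 0.9956784617558857
screws 0.006571695341497387 [0.56868024 0.07658551] 1.0139967976114146
button [-35.12368094  79.49745175]
slot ends [-35.35567351  29.59879637] [-34.33929401 -30.45092658]
ptip [ 41.03748983 -35.79737491]
peghead [51.19509629 10.82026719] pegfoot [49.51421447 10.8578688 ]
wheel [0.53304997 0.07608787]
btn [0.53240383 0.15608526]
scene 0.007706295482546585 [0.57288796 0.07564686] 0.9882443818322882
s ptip [ 23.83955246 -35.65287122] peg foot [50.81740506 10.54168095] peg top [46.71321093 11.40846691]
s btn [-31.00741822  78.27487083]
```

Run:
```python
from h import *
from scipy.spatial.transform import Rotation as Ro
s=bot.read_state();print(Ro.from_rotvec(s["eef_rot"]).as_matrix().round(3))
c=get_calibration("top")
for n,uv,z in(("jar",(150,143),.1),("pa",(148,192),.07),("pb",(137,262),.07),("hamhead",(345,184),.02)):print(n,ray("top",uv,z,c))
```

```text
[[-0.     0.435 -0.901]
 [ 0.001 -0.901 -0.435]
 [-1.    -0.001 -0.   ]]
jar [0.67419842 0.28390114 0.1       ]
pa [0.58741097 0.28611251 0.07      ]
pb [0.45492377 0.29204199 0.07      ]
hamhead [ 0.6368279  -0.09120869  0.02      ]
```

>>> {"api": "servo_tool", "payload": {
  "commands": [
    [0, 2.4, 5.4, 0, 0, 0, 0.12],
    [0, 4.8, 10.8, 0, 0, 0, 0.24],
    [0, 7.2, 16.2, 0, 0, 0, 0.36],
    [0, 9.6, 21.6, 0, 0, 0, 0.48],
    [0, 12, 27, 0, 0, 0, 0.6]
  ],
  "force": 30
}}

```text
clock: 0.72
tool_pos: [0.3812, -0.2681, 0.1945]
eef_rot: [1.579, 0.92, -1.58]
wrist_force: [1.1, -0.9, 1.0]
finger_gap: 0.001
```

>>> {"api": "servo_tool", "payload": {
  "commands": [
    [0, 2.5, 5.6, 0, 0, 0, 0.1],
    [0, 5.0, 11.2, 0, 0, 0, 0.2],
    [0, 7.6, 16.8, -1, 0, 0, 0.3],
    [0, 10.1, 22.4, -2, 0, 0, 0.4],
    [0, 12.7, 28, -3, 0, 0, 0.52]
  ]
}}

```text
clock: 1.35
tool_pos: [0.5086, 0.0139, 0.1641]
eef_rot: [1.204, 1.213, -1.205]
wrist_force: [0.7, -0.3, -0.6]
finger_gap: -0.003
```

Run:
```python
from h import *
from scipy.spatial.transform import Rotation as Ro
s=bot.read_state();print(s["tool_pos"],s["wrist_force"],s["qpos"],Ro.from_rotvec(s["eef_rot"]).as_matrix().round(3))
```

```text
[0.50855808 0.01392167 0.16408663] [ 0.67650322 -0.30896479 -0.64518344] [-2.30213188e-01 -1.78149091e-01 -2.35589560e-01  1.51439643e+00
 -7.19873018e-07  1.33427122e+00] [[-0.001  1.     0.006]
 [ 0.     0.006 -1.   ]
 [-1.    -0.001 -0.   ]]
```

>>> {"api": "servo_tool", "payload": {
  "commands": [
    [0, 1.2, 2.8, -2, 0, 0, 0],
    [0, 2.45, 5.5, -5, 0, 0, 0],
    [0, 2.45, 5.5, -7, 0, 0, 0],
    [0, 2.45, 5.5, -7, 0, 0, 0]
  ]
}}

```text
clock: 1.85
tool_pos: [0.5315, 0.0687, 0.0923]
eef_rot: [1.203, 1.216, -1.208]
wrist_force: [0.5, 0.3, 0.7]
finger_gap: 0.003
```

Run:
```python
from h import *
s=bot.read_state();print(s["tool_pos"],s["wrist_force"])
im=capture("wrist");cv2.imwrite("pics/w1.png",im[:,:,::-1])
im=capture("scene");cv2.imwrite("pics/s1.png",cv2.resize(im[160:290,215:385,::-1],None,fx=4.5,fy=4.5,interpolation=cv2.INTER_CUBIC))
```

```text
[0.53149233 0.06873827 0.09230288] [0.51800399 0.33072153 0.72536975]
```

View pics/w1.png

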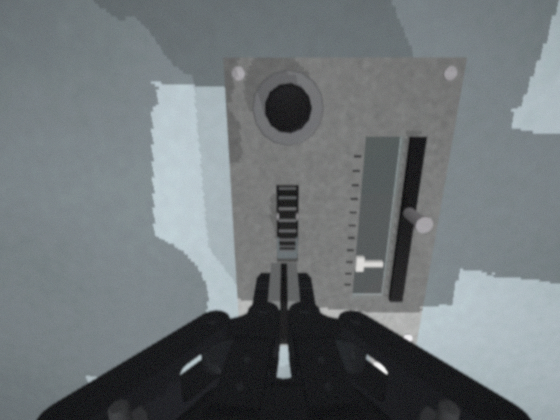

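View pics/s1.png

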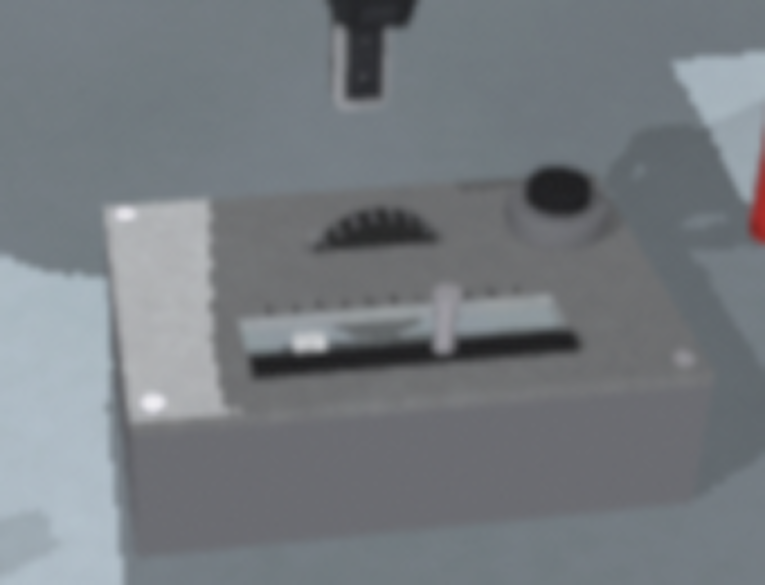

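Run:
```python
from h import *
s=bot.read_state();print(s["tool_pos"],s["wrist_force"],s["clock"])
for n,p in(("tcp",s["tool_pos"]),("crown",[.533,.076,.075])):
    u=proj("scene",p);print(n,u,(u-[215,160])*4.5)
    print(proj("wrist",p),proj("top",p))
```

```text
[0.53310346 0.06811057 0.09482146] [-0.16571321  0.89104435  0.16767861] 1.95
tcp [293.41106886 198.38403376] [352.84980988 172.72815192]
[282.95545376 249.80523099] [261.11276862 224.30576498]
crown [297.20702146 207.17026491] [369.93159656 212.26619209]
[282.90798234 227.6497197 ] [257.20686713 225.96510028]
```

Run:
```python
from h import *
s=bot.read_state();print(s["tool_pos"],s["wrist_force"],s["clock"])
im=capture("scene");cv2.imwrite("pics/s2f.png",im[:,:,::-1]);cv2.imwrite("pics/s2.png",cv2.resize(im[140:240,245:345,::-1],None,fx=6,fy=6,interpolation=cv2.INTER_CUBIC))
```

```text
[0.53310346 0.06811057 0.09482146] [-0.16571321  0.89104435  0.16767861] 1.95
```

View pics/s2.png

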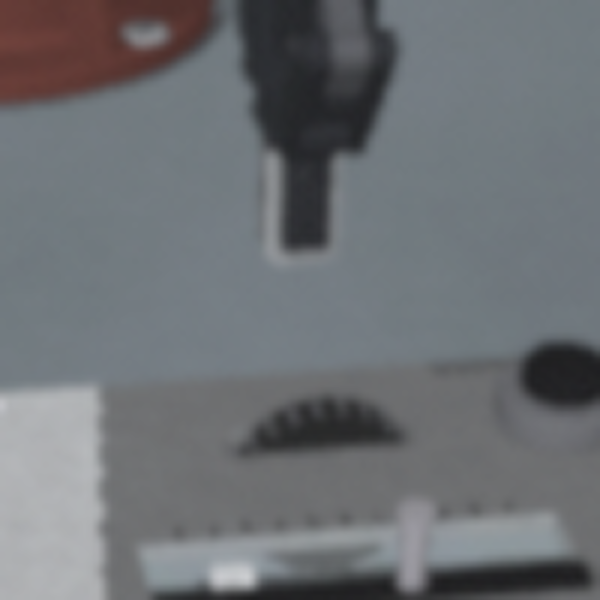

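View pics/s2f.png

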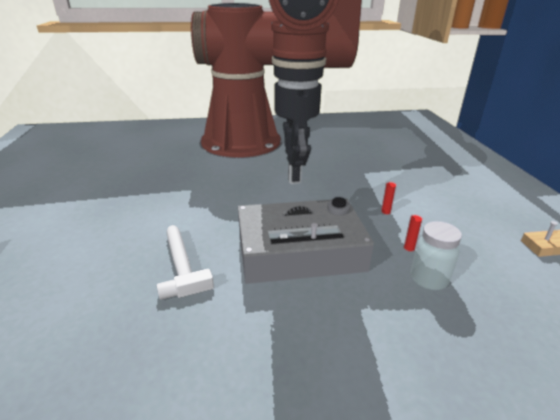

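Run:
```python
from h import *
s=bot.read_state();t=s["tool_pos"]
for dz in(0,.01,.02,.03):
  print(dz,[(proj(n,t+[0,dy,dz])).round(1) for n in("scene","wrist","top") for dy in(-.011,0,.011)])
print(get_calibration("wrist")["cam_to_world"].round(3))
im=capture("wrist");cv2.imwrite("pics/w2.png",cv2.resize(im[220:340,200:370,::-1],None,fx=4.5,fy=4.5,interpolation=cv2.INTER_CUBIC))
im=capture("top");cv2.imwrite("pics/t2.png",im[:,:,::-1])
```

```text
0 [array([287.6, 198.7]), array([293.4, 198.3]), array([299.3, 197.9]), array([282.9, 264.9]), array([282.9, 249.8]), array([283. , 234.1]), array([267.2, 224.4]), array([261.2, 224. ]), array([255.1, 223.7])]
0.01 [array([287.7, 194. ]), array([293.6, 193.6]), array([299.5, 193.2]), array([282.9, 272.4]), array([282.9, 256.7]), array([283. , 240.3]), array([267.1, 223.4]), array([261. , 223.1]), array([254.8, 222.7])]
0.02 [array([287.8, 189.2]), array([293.8, 188.8]), array([299.7, 188.4]), array([282.8, 280.7]), array([282.9, 264.3]), array([283. , 247.2]), array([267. , 222.4]), array([260.8, 222.1]), array([254.6, 221.8])]
0.03 [array([287.9, 184.3]), array([293.9, 184. ]), array([299.9, 183.6]), array([282.8, 289.9]), array([282.9, 272.8]), array([283. , 254.9]), array([266.9, 221.4]), array([260.6, 221.1]), array([254.3, 220.7])]
[[ 1.    -0.004 -0.002  0.533]
 [ 0.005  0.946  0.324  0.151]
 [ 0.001 -0.324  0.946  0.273]
 [ 0.     0.     0.     1.   ]]
```

View pics/w2.png

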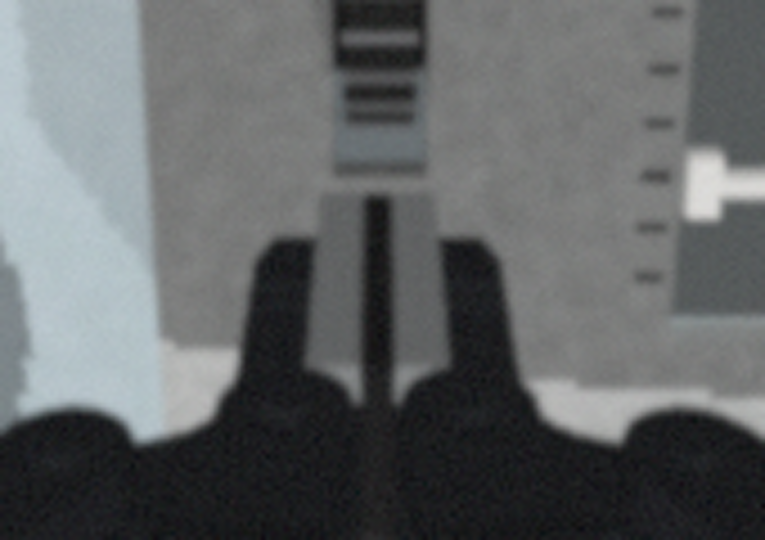

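View pics/t2.png

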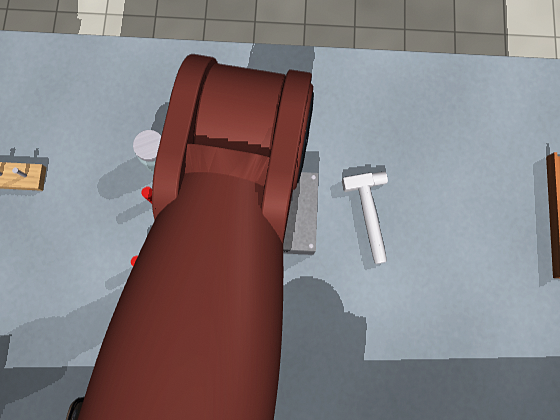

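Run:
```python
from h import *
o=np.array([.568,.0764,0]);th=.008
R=np.array([[np.cos(th),-np.sin(th),0],[np.sin(th),np.cos(th),0],[0,0,1]])
for n,p in(("peghead",(.051,.0108,.094)),("ptip",(.041,-.0358,.0585)),("btn",(-.035,.08,.087)),("cTL",(-.075,.11,.065)),("cTR",(.075,.11,.065)),("slot+",(-.035,.03,.065)),("slot-",(-.035,-.03,.065))):
    w=o+R@p;print(n,proj("wrist",w).round(1),proj("scene",w).round(1))
```

```text
peghead [416.8 221.5] [314.  223.8]
ptip [377.2 261.4] [285.1 239.7]
btn [281.2 106.3] [338.9 198.7]
cTL [216.7  56. ] [346.6 197.2]
cTR [458.3  55.2] [373.4 241.3]
slot+ [281.8 182.5] [312.5 210.5]
slot- [282.1 258.9] [281.5 212.8]
```

The wrist and scene views both put the visible end of the fingers about 30 mm above the reported TCP (scene row 183 against 198 predicted). I won't rely on that height. I'll lower in steps, check with the camera, and feel for contact.

>>> {"api": "servo_tool", "payload": {
  "commands": [
    [0, 0.1, 0.1, -0.6, 0, 0, 0],
    [0, 0.1, 0.1, -1.2, 0, 0, 0],
    [0, 0.1, 0.1, -1.2, 0, 0, 0]
  ]
}}

```text
clock: 2.48
tool_pos: [0.5343, 0.0692, 0.0827]
eef_rot: [1.205, 1.212, -1.205]
wrist_force: [0.0, -0.2, 0.9]
finger_gap: 0.004
```

Run:
```python
from h import *
s=bot.read_state();t=s["tool_pos"];print(t,s["wrist_force"])
im=capture("scene");a=cv2.resize(im[140:240,245:345,::-1],None,fx=6,fy=6,interpolation=cv2.INTER_CUBIC)
cv2.imwrite("pics/s3.png",a)
```

```text
[0.53427576 0.06915016 0.08269684] [ 0.03980873 -0.22556699  0.88520812]
```

View pics/s3.png

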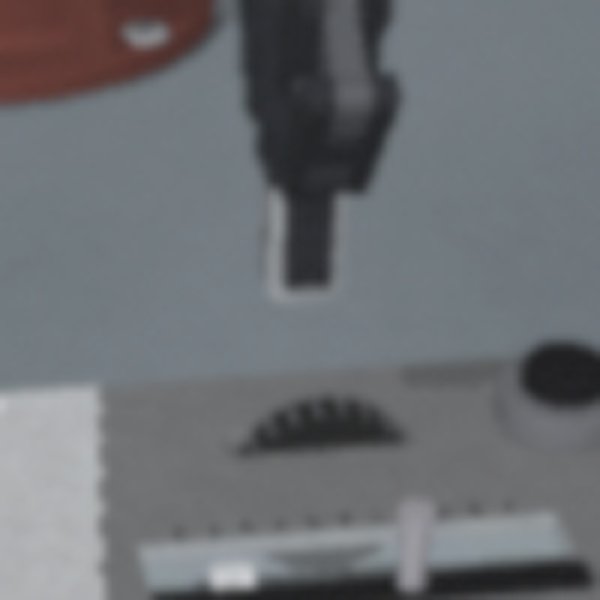

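The tip still looks about 30 mm above the crown (tip at zoomed row 295, crown at 398). I'll feel downward gently, in case the contact shape differs from what's drawn.

>>> {"api": "servo_tool", "payload": {
  "commands": [
    [0, 0, 0, -0.1, 0, 0, 0],
    [0, 0, 0, -0.2, 0, 0, 0],
    [0, 0, 0, -0.2, 0, 0, 0]
  ]
}}

```text
clock: 2.9
tool_pos: [0.5344, 0.0692, 0.081]
eef_rot: [1.205, 1.212, -1.205]
wrist_force: [0.2, -0.3, -0.4]
finger_gap: 0.001
```

>>> {"api": "servo_tool", "payload": {
  "commands": [
    [0, 0, 0, -0.1, 0, 0, 0],
    [0, 0, 0, -0.18, 0, 0, 0],
    [0, 0, 0, -0.18, 0, 0, 0]
  ]
}}

```text
clock: 3.28
tool_pos: [0.5344, 0.0692, 0.0791]
eef_rot: [1.205, 1.212, -1.205]
wrist_force: [-0.0, 0.0, 0.1]
finger_gap: -0.003
```

>>> {"api": "servo_tool", "payload": {
  "commands": [
    [0, 0, 0, -0.08, 0, 0, 0],
    [0, 0, 0, -0.16, 0, 0, 0],
    [0, 0, 0, -0.16, 0, 0, 0]
  ]
}}

```text
clock: 3.65
tool_pos: [0.5343, 0.0692, 0.0774]
eef_rot: [1.205, 1.212, -1.205]
wrist_force: [-0.7, 0.8, -0.0]
finger_gap: 0.003
```

>>> {"api": "servo_tool", "payload": {
  "commands": [
    [0, 0, 0, -0.08, 0, 0, 0],
    [0, 0, 0, -0.16, 0, 0, 0],
    [0, 0, 0, -0.16, 0, 0, 0]
  ]
}}

```text
clock: 4.03
tool_pos: [0.5342, 0.0692, 0.0757]
eef_rot: [1.205, 1.212, -1.206]
wrist_force: [0.3, -0.3, 0.3]
finger_gap: -0.003
```

>>> {"api": "servo_tool", "payload": {
  "commands": [
    [0, 0, 0, -0.08, 0, 0, 0],
    [0, 0, 0, -0.16, 0, 0, 0],
    [0, 0, 0, -0.16, 0, 0, 0]
  ]
}}

```text
clock: 4.4
tool_pos: [0.5342, 0.0692, 0.074]
eef_rot: [1.205, 1.212, -1.206]
wrist_force: [0.1, -0.5, 0.4]
finger_gap: 0.006
```

Run:
```python
from h import *
s=bot.read_state();t=s["tool_pos"];print(t,s["wrist_force"])
im=capture("scene");a=cv2.resize(im[140:240,245:345,::-1],None,fx=6,fy=6,interpolation=cv2.INTER_CUBIC)
cv2.imwrite("pics/s4.png",a)
```

```text
[0.53416121 0.06920201 0.0739971 ] [ 0.09944651 -0.54941591  0.35721723]
```

View pics/s4.png

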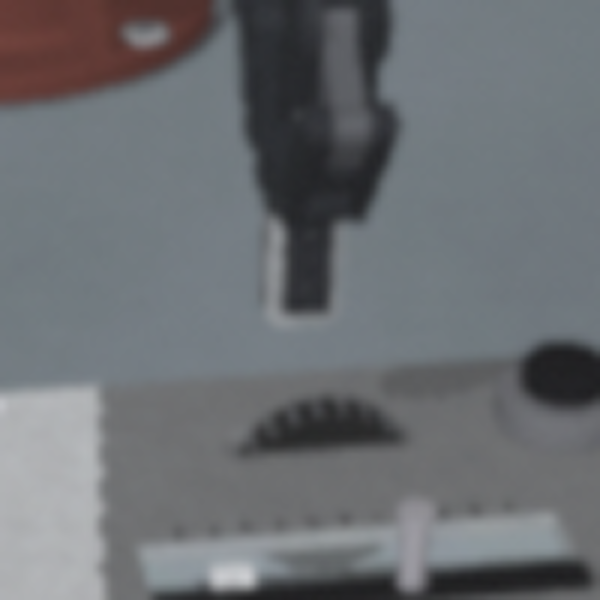

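>>> {"api": "servo_tool", "payload": {
  "commands": [
    [0, 0, 0, -0.08, 0, 0, 0],
    [0, 0, 0, -0.16, 0, 0, 0],
    [0, 0, 0, -0.16, 0, 0, 0]
  ]
}}

```text
clock: 4.82
tool_pos: [0.5341, 0.0692, 0.0723]
eef_rot: [1.205, 1.212, -1.206]
wrist_force: [0.4, -0.5, 0.3]
finger_gap: -0.001
```

>>> {"api": "servo_tool", "payload": {
  "commands": [
    [0, 0, 0, -0.08, 0, 0, 0],
    [0, 0, 0, -0.16, 0, 0, 0],
    [0, 0, 0, -0.16, 0, 0, 0]
  ]
}}

```text
clock: 5.2
tool_pos: [0.5341, 0.0693, 0.0706]
eef_rot: [1.205, 1.212, -1.206]
wrist_force: [0.1, -0.2, 0.2]
finger_gap: 0.005
```

>>> {"api": "servo_tool", "payload": {
  "commands": [
    [0, 0, 0, -0.08, 0, 0, 0],
    [0, 0, 0, -0.16, 0, 0, 0],
    [0, 0, 0, -0.16, 0, 0, 0]
  ]
}}

```text
clock: 5.58
tool_pos: [0.534, 0.0692, 0.0689]
eef_rot: [1.205, 1.212, -1.206]
wrist_force: [-0.3, 0.2, -0.5]
finger_gap: -0.001
```

No contact at 0.069, which is below the lowest possible crown, so the real tips are higher than the reported TCP, as the images showed. I'll go 10 mm lower.

>>> {"api": "servo_tool", "payload": {
  "commands": [
    [0, 0, 0, -0.25, 0, 0, 0],
    [0, 0, 0, -0.5, 0, 0, 0],
    [0, 0, 0, -0.75, 0, 0, 0],
    [0, 0, 0, -1.0, 0, 0, 0],
    [0, 0, 0, -1.0, 0, 0, 0]
  ]
}}

```text
clock: 6.2
tool_pos: [0.5338, 0.0692, 0.0587]
eef_rot: [1.205, 1.213, -1.206]
wrist_force: [0.1, 0.4, 0.9]
finger_gap: -0.0
```

Run:
```python
from h import *
s=bot.read_state();t=s["tool_pos"];print(t,s["wrist_force"])
im=capture("scene");a=cv2.resize(im[140:240,245:345,::-1],None,fx=6,fy=6,interpolation=cv2.INTER_CUBIC)
cv2.imwrite("pics/s5.png",a)
im=capture("wrist");cv2.imwrite("pics/w5.png",cv2.resize(im[150:340,170:440,::-1],None,fx=2.9,fy=2.9,interpolation=cv2.INTER_CUBIC))
```

```text
[0.53382948 0.06921334 0.05869936] [0.1215598  0.42264532 0.86110993]
```

View pics/s5.png

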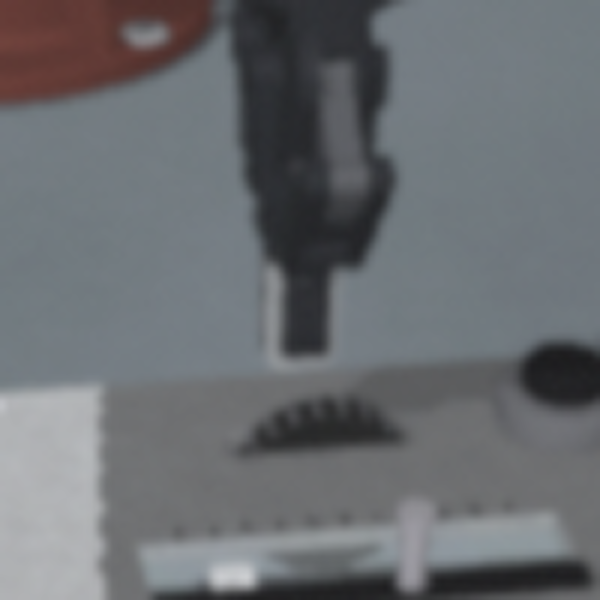

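View pics/w5.png

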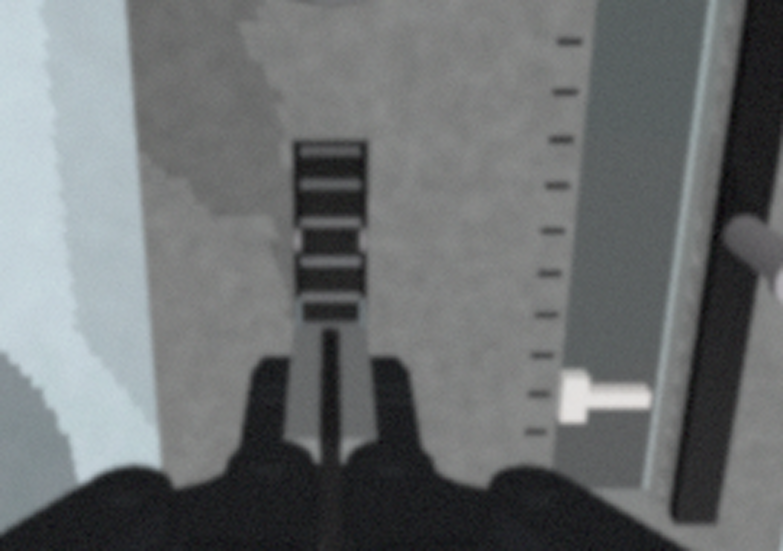

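>>> {"api": "servo_tool", "payload": {
  "commands": [
    [0, 0, 0, -0.2, 0, 0, 0],
    [0, 0, 0, -0.4, 0, 0, 0],
    [0, 0, 0, -0.6, 0, 0, 0],
    [0, 0, 0, -0.6, 0, 0, 0]
  ]
}}

```text
clock: 6.8
tool_pos: [0.5338, 0.0692, 0.0527]
eef_rot: [1.205, 1.213, -1.206]
wrist_force: [-0.6, 0.6, 0.2]
finger_gap: 0.002
```

>>> {"api": "servo_tool", "payload": {
  "commands": [
    [0, 0, 0, -0.08, 0, 0, 0],
    [0, 0, 0, -0.15, 0, 0, 0],
    [0, 0, 0, -0.15, 0, 0, 0]
  ]
}}

```text
clock: 7.18
tool_pos: [0.5338, 0.0692, 0.0512]
eef_rot: [1.205, 1.213, -1.206]
wrist_force: [-0.7, -0.8, 0.6]
finger_gap: 0.001
```

>>> {"api": "servo_tool", "payload": {
  "commands": [
    [0, 0, 0, -0.08, 0, 0, 0],
    [0, 0, 0, -0.15, 0, 0, 0],
    [0, 0, 0, -0.15, 0, 0, 0]
  ]
}}

```text
clock: 7.55
tool_pos: [0.5337, 0.0693, 0.0495]
eef_rot: [1.205, 1.213, -1.206]
wrist_force: [-0.4, -0.3, 0.2]
finger_gap: -0.002
```

>>> {"api": "servo_tool", "payload": {
  "commands": [
    [0, 0, 0, -0.08, 0, 0, 0],
    [0, 0, 0, -0.15, 0, 0, 0],
    [0, 0, 0, -0.15, 0, 0, 0]
  ]
}}

```text
clock: 7.92
tool_pos: [0.5337, 0.0693, 0.048]
eef_rot: [1.205, 1.213, -1.206]
wrist_force: [0.0, 0.8, 0.5]
finger_gap: 0.004
```

>>> {"api": "servo_tool", "payload": {
  "commands": [
    [0, 0, 0, -0.08, 0, 0, 0],
    [0, 0, 0, -0.15, 0, 0, 0],
    [0, 0, 0, -0.15, 0, 0, 0]
  ]
}}

```text
clock: 8.3
tool_pos: [0.5336, 0.0692, 0.0464]
eef_rot: [1.205, 1.213, -1.206]
wrist_force: [0.8, -0.3, -0.2]
finger_gap: -0.005
```

>>> {"api": "servo_tool", "payload": {
  "commands": [
    [0, 0, 0, -0.08, 0, 0, 0],
    [0, 0, 0, -0.12, 0, 0, 0],
    [0, 0, 0, -0.12, 0, 0, 0]
  ]
}}

```text
clock: 8.68
tool_pos: [0.5336, 0.0692, 0.0451]
eef_rot: [1.205, 1.213, -1.207]
wrist_force: [-0.3, -0.7, -0.3]
finger_gap: 0.001
```

Run:
```python
from h import *
s=bot.read_state();t=s["tool_pos"];print(t,s["wrist_force"])
im=capture("scene");a=cv2.resize(im[140:240,245:345,::-1],None,fx=6,fy=6,interpolation=cv2.INTER_CUBIC)
cv2.imwrite("pics/s6.png",a)
im=capture("wrist");cv2.imwrite("pics/w6.png",cv2.resize(im[150:340,170:440,::-1],None,fx=2.9,fy=2.9,interpolation=cv2.INTER_CUBIC))
```

```text
[0.53355641 0.06923505 0.04511207] [-0.28664239 -0.68368368 -0.3396856 ]
```

View pics/s6.png

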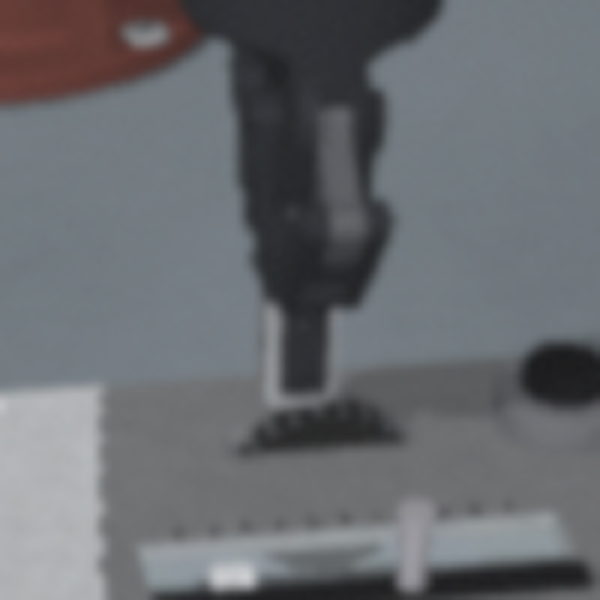

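View pics/w6.png

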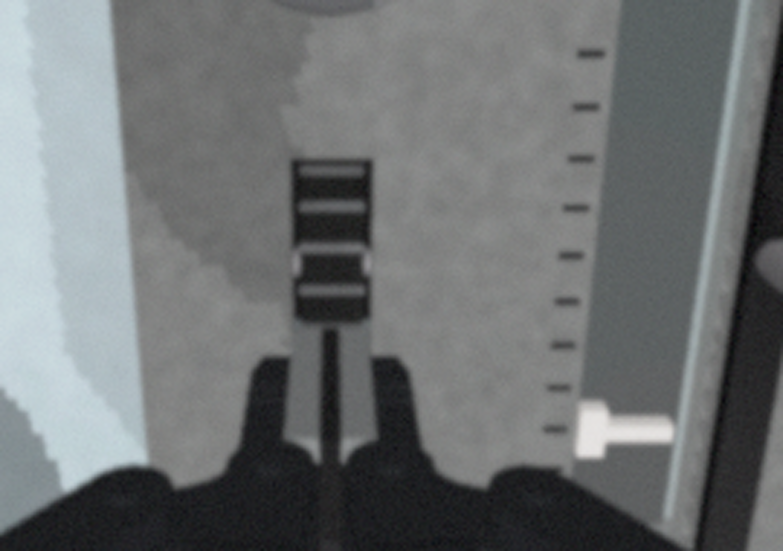

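>>> {"api": "servo_tool", "payload": {
  "commands": [
    [0, 0, 0, -0.06, 0, 0, 0],
    [0, 0, 0, -0.12, 0, 0, 0],
    [0, 0, 0, -0.12, 0, 0, 0]
  ]
}}

```text
clock: 9.15
tool_pos: [0.5336, 0.0693, 0.0439]
eef_rot: [1.205, 1.213, -1.206]
wrist_force: [-0.6, 0.3, 0.1]
finger_gap: 0.004
```

>>> {"api": "servo_tool", "payload": {
  "commands": [
    [0, 0, 0, -0.06, 0, 0, 0],
    [0, 0, 0, -0.12, 0, 0, 0],
    [0, 0, 0, -0.12, 0, 0, 0]
  ]
}}

```text
clock: 9.52
tool_pos: [0.5335, 0.0693, 0.0427]
eef_rot: [1.205, 1.213, -1.207]
wrist_force: [-0.7, 0.4, 0.8]
finger_gap: -0.0
```

>>> {"api": "servo_tool", "payload": {
  "commands": [
    [0, 0, 0, -0.06, 0, 0, 0],
    [0, 0, 0, -0.12, 0, 0, 0],
    [0, 0, 0, -0.12, 0, 0, 0]
  ]
}}

```text
clock: 9.9
tool_pos: [0.5334, 0.0693, 0.0414]
eef_rot: [1.205, 1.213, -1.207]
wrist_force: [0.9, -0.4, -0.6]
finger_gap: -0.001
```

Run:
```python
from h import *
s=bot.read_state();t=s["tool_pos"];print(t,s["wrist_force"])
im=capture("scene");a=cv2.resize(im[160:260,245:345,::-1],None,fx=6,fy=6,interpolation=cv2.INTER_CUBIC)
cv2.imwrite("pics/s7.png",a)
```

```text
[0.53344745 0.06928609 0.04137916] [ 0.93762992 -0.40377777 -0.62782788]
```

View pics/s7.png

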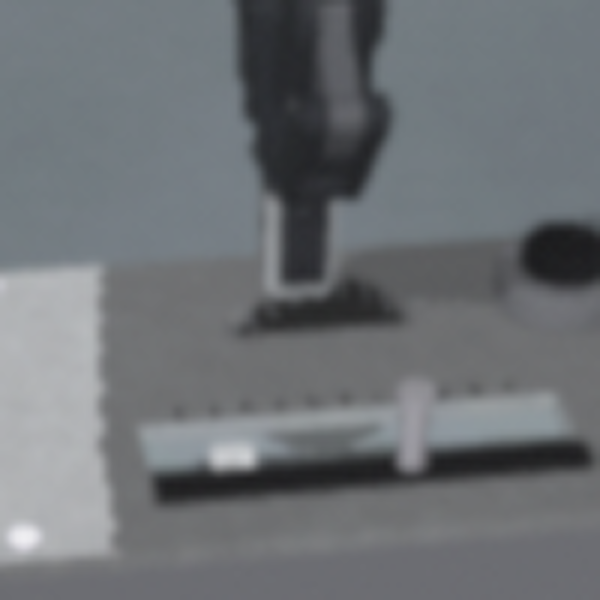

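Run:
```python
from h import *
s=bot.read_state();t=s["tool_pos"]
cw=get_calibration("wrist");cs=get_calibration("scene")
for zt in np.arange(.06,.1,.005):
    a=ray("wrist",(268,263),zt,cw);b=ray("wrist",(300,263),zt,cw)
    c=ray("scene",(289,209.7),zt,cs);d=ray("scene",(301.7,209.7),zt,cs)
    print(zt.round(3),a[:2].round(4),b[:2].round(4),"|",c[:2].round(4),d[:2].round(4))
print(t, cw["cam_to_world"][:3,3])
# box points check at current pose
```

```text
0.06 [0.5247 0.0693] [0.5437 0.0694] | [0.5163 0.0636] [0.5195 0.088 ]
0.065 [0.525  0.0719] [0.5433 0.0721] | [0.5241 0.0621] [0.5273 0.0862]
0.07 [0.5252 0.0746] [0.543  0.0747] | [0.532  0.0606] [0.5351 0.0844]
0.075 [0.5255 0.0772] [0.5427 0.0773] | [0.5398 0.0592] [0.5429 0.0826]
0.08 [0.5258 0.0798] [0.5424 0.0799] | [0.5477 0.0577] [0.5507 0.0809]
0.085 [0.5261 0.0824] [0.5421 0.0825] | [0.5556 0.0562] [0.5585 0.0791]
0.09 [0.5264 0.085 ] [0.5418 0.0851] | [0.5634 0.0548] [0.5664 0.0773]
0.095 [0.5267 0.0876] [0.5415 0.0877] | [0.5713 0.0533] [0.5742 0.0755]
0.1 [0.5269 0.0903] [0.5411 0.0903] | [0.5791 0.0518] [0.582  0.0737]
[0.53351043 0.06926356 0.04144692] [0.53366114 0.15239589 0.21877373]
```

Triangulating the tip edges from the scene and wrist views gives a tip height of about 0.076 m, roughly 34 mm above the reported TCP. The crown is probably near 0.072, so I'll keep feeling down.

>>> {"api": "servo_tool", "payload": {
  "commands": [
    [0, 0, 0, -0.06, 0, 0, 0],
    [0, 0, 0, -0.12, 0, 0, 0],
    [0, 0, 0, -0.12, 0, 0, 0]
  ]
}}

```text
clock: 10.32
tool_pos: [0.5336, 0.0693, 0.0403]
eef_rot: [1.205, 1.213, -1.207]
wrist_force: [-0.4, -0.4, 0.6]
finger_gap: 0.004
```

>>> {"api": "servo_tool", "payload": {
  "commands": [
    [0, 0, 0, -0.06, 0, 0, 0],
    [0, 0, 0, -0.12, 0, 0, 0],
    [0, 0, 0, -0.12, 0, 0, 0]
  ]
}}

```text
clock: 10.7
tool_pos: [0.5337, 0.0693, 0.0393]
eef_rot: [1.205, 1.213, -1.206]
wrist_force: [-1.0, -0.7, 3.6]
finger_gap: -0.003
```

Contact at 3.6 N. I'll draw toward +y in small pieces and follow the force.

>>> {"api": "servo_tool", "payload": {
  "commands": [
    [0, 0, 0.1, -0.03, 0, 0, 0],
    [0, 0, 0.2, -0.03, 0, 0, 0],
    [0, 0, 0.3, -0.03, 0, 0, 0]
  ]
}}

```text
clock: 11.08
tool_pos: [0.5337, 0.0723, 0.0391]
eef_rot: [1.205, 1.213, -1.206]
wrist_force: [-1.3, -1.5, 3.7]
finger_gap: 0.003
```

>>> {"api": "servo_tool", "payload": {
  "commands": [
    [0, 0, 0.1, -0.04, 0, 0, 0],
    [0, 0, 0.2, -0.04, 0, 0, 0],
    [0, 0, 0.3, -0.04, 0, 0, 0]
  ]
}}

```text
clock: 11.45
tool_pos: [0.5337, 0.0754, 0.0387]
eef_rot: [1.205, 1.213, -1.206]
wrist_force: [-1.3, -0.9, 4.9]
finger_gap: -0.0
```

```bash
cat > ptr.py <<'E'
from h import *
import sys
# mean over 3 wrist-independent: scene + wrist pictures, white pointer mask
def look(tag):
    s=bot.read_state();print("tcp",s["tool_pos"].round(4),"F",s["wrist_force"].round(1),s["clock"])
    for n in("wrist","scene"):
        c=get_calibration(n);im=capture(n)
        cv2.imwrite(f"pics/{n}_{tag}.png",im[:,:,::-1])
        o=np.array([.570,.0764,0]);th=.0077;R=np.array([[np.cos(th),-np.sin(th),0],[np.sin(th),np.cos(th),0],[0,0,1]])
        # window region polygon
        poly=np.array([proj(n,o+R@np.array(p),c) for p in((.018,-.06,.06),(.043,-.06,.06),(.043,.06,.06),(.018,.06,.06))]).astype(np.int32)
        m=np.zeros(im.shape[:2],np.uint8);cv2.fillPoly(m,[poly],255)
        w=((im.min(2)>(190))&(m>0)).astype(np.uint8)
        k,l,st,ce=cv2.connectedComponentsWithStats(w)
        for i in range(1,k):
            if st[i,4]>=8:print(n,"blob",st[i],"boxy",(R.T@(ray(n,ce[i],.0585,c)-o)*1000)[:2].round(1))
if __name__=="__main__":look(sys.argv[1])
E
python3 ptr.py a
```

```text
tcp [0.5337 0.0754 0.0387] F [-1.3 -0.9  4.9] 11.45
wrist blob [371 293  34  17 307] boxy [ 26.1 -26.4]
```

View pics/wrist_a.png

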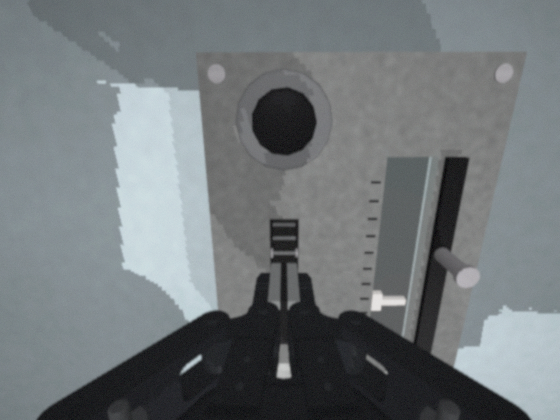

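The pointer moved to about y −26 mm in the box (wrist pixel (390,300)), so the grip works. Continuing.

>>> {"api": "servo_tool", "payload": {
  "commands": [
    [0, 0, 0.1, 0, 0, 0, 0],
    [0, 0, 0.2, 0, 0, 0, 0],
    [0, 0, 0.3, 0, 0, 0, 0]
  ]
}}

```text
clock: 11.92
tool_pos: [0.5337, 0.0784, 0.0386]
eef_rot: [1.205, 1.213, -1.206]
wrist_force: [-1.1, -1.7, 3.8]
finger_gap: -0.003
```

>>> {"api": "servo_tool", "payload": {
  "commands": [
    [0, 0, 0.1, -0.03, 0, 0, 0],
    [0, 0, 0.2, -0.03, 0, 0, 0],
    [0, 0, 0.3, -0.03, 0, 0, 0]
  ]
}}

```text
clock: 12.3
tool_pos: [0.5336, 0.0815, 0.0382]
eef_rot: [1.205, 1.213, -1.206]
wrist_force: [-1.0, -0.9, 4.5]
finger_gap: 0.002
```

>>> {"api": "servo_tool", "payload": {
  "commands": [
    [0, 0, 0.1, -0.01, 0, 0, 0],
    [0, 0, 0.2, -0.01, 0, 0, 0],
    [0, 0, 0.3, -0.01, 0, 0, 0]
  ]
}}

```text
clock: 12.68
tool_pos: [0.5335, 0.0846, 0.038]
eef_rot: [1.205, 1.213, -1.207]
wrist_force: [-0.4, -1.7, 1.7]
finger_gap: -0.003
```

>>> {"api": "servo_tool", "payload": {
  "commands": [
    [0, 0, 0, 0.4, 0, 0, 0],
    [0, 0, -0.8, 0.6, 0, 0, 0],
    [0, 0, -1.6, 0.4, 0, 0, 0],
    [0, 0, -1.6, 0.3, 0, 0, 0]
  ]
}}

```text
clock: 13.18
tool_pos: [0.5335, 0.0678, 0.0408]
eef_rot: [1.205, 1.213, -1.208]
wrist_force: [-0.1, 0.2, -0.6]
finger_gap: 0.003
```

```bash
python3 ptr.py b
```

```text
tcp [0.5335 0.0678 0.0408] F [-0.1  0.2 -0.6] 13.175
wrist blob [374 263  36  19 348] boxy [ 26.6 -15. ]
scene blob [293 234   5   2   9] boxy [ 26.4 -16.4]
```

>>> {"api": "servo_tool", "payload": {
  "commands": [
    [0, 0, 0, -0.1, 0, 0, 0],
    [0, 0, 0, -0.2, 0, 0, 0],
    [0, 0, 0, -0.2, 0, 0, 0]
  ]
}}

```text
clock: 13.65
tool_pos: [0.5333, 0.0685, 0.0386]
eef_rot: [1.205, 1.214, -1.207]
wrist_force: [-0.4, 0.3, -0.6]
finger_gap: -0.002
```

>>> {"api": "servo_tool", "payload": {
  "commands": [
    [0, 0, 0, -0.05, 0, 0, 0],
    [0, 0, 0, -0.1, 0, 0, 0],
    [0, 0, 0, -0.1, 0, 0, 0]
  ]
}}

```text
clock: 14.02
tool_pos: [0.5334, 0.0685, 0.0378]
eef_rot: [1.205, 1.213, -1.207]
wrist_force: [0.4, -0.5, 1.7]
finger_gap: 0.003
```

>>> {"api": "servo_tool", "payload": {
  "commands": [
    [0, 0, 0, -0.05, 0, 0, 0],
    [0, 0, 0, -0.07, 0, 0, 0],
    [0, 0, 0, -0.07, 0, 0, 0]
  ]
}}

```text
clock: 14.4
tool_pos: [0.5335, 0.0685, 0.0373]
eef_rot: [1.205, 1.213, -1.207]
wrist_force: [-1.6, -0.2, 3.6]
finger_gap: -0.001
```

>>> {"api": "servo_tool", "payload": {
  "commands": [
    [0, 0, 0.1, -0.04, 0, 0, 0],
    [0, 0, 0.2, -0.04, 0, 0, 0],
    [0, 0, 0.3, -0.04, 0, 0, 0]
  ]
}}

```text
clock: 14.78
tool_pos: [0.5335, 0.0714, 0.037]
eef_rot: [1.205, 1.213, -1.207]
wrist_force: [-1.7, -1.6, 4.6]
finger_gap: 0.001
```

>>> {"api": "servo_tool", "payload": {
  "commands": [
    [0, 0, 0.1, -0.02, 0, 0, 0],
    [0, 0, 0.2, -0.02, 0, 0, 0],
    [0, 0, 0.3, -0.02, 0, 0, 0]
  ]
}}

```text
clock: 15.15
tool_pos: [0.5335, 0.0745, 0.0368]
eef_rot: [1.205, 1.213, -1.207]
wrist_force: [-2.0, -1.4, 4.4]
finger_gap: 0.003
```

>>> {"api": "servo_tool", "payload": {
  "commands": [
    [0, 0, 0.1, -0.02, 0, 0, 0],
    [0, 0, 0.2, -0.02, 0, 0, 0],
    [0, 0, 0.3, -0.02, 0, 0, 0]
  ]
}}

```text
clock: 15.52
tool_pos: [0.5334, 0.0776, 0.0365]
eef_rot: [1.205, 1.213, -1.207]
wrist_force: [-1.5, -0.4, 4.6]
finger_gap: 0.001
```

>>> {"api": "servo_tool", "payload": {
  "commands": [
    [0, 0, 0.1, -0.01, 0, 0, 0],
    [0, 0, 0.2, -0.01, 0, 0, 0],
    [0, 0, 0.3, -0.01, 0, 0, 0]
  ]
}}

```text
clock: 15.9
tool_pos: [0.5334, 0.0807, 0.0363]
eef_rot: [1.205, 1.213, -1.207]
wrist_force: [-0.6, -1.5, 3.5]
finger_gap: 0.001
```

>>> {"api": "servo_tool", "payload": {
  "commands": [
    [0, 0, 0, 0.4, 0, 0, 0],
    [0, 0, -0.6, 0.6, 0, 0, 0],
    [0, 0, -1.1, 0.4, 0, 0, 0],
    [0, 0, -1.1, 0.3, 0, 0, 0]
  ]
}}

```text
clock: 16.4
tool_pos: [0.5333, 0.0692, 0.039]
eef_rot: [1.205, 1.213, -1.208]
wrist_force: [-0.7, -0.5, 0.8]
finger_gap: 0.001
```

```bash
python3 ptr.py c; python3 -c "
import cv2
a=cv2.imread('pics/wrist_c.png');cv2.imwrite('pics/wc.png',cv2.resize(a[140:340,330:500],None,fx=3,fy=3,interpolation=cv2.INTER_CUBIC))
a=cv2.imread('pics/scene_c.png');cv2.imwrite('pics/sc.png',cv2.resize(a[190:260,260:350],None,fx=8,fy=8,interpolation=cv2.INTER_CUBIC))"
```

```text
tcp [0.5333 0.0692 0.039 ] F [-0.7 -0.5  0.8] 16.4
wrist blob [378 241  37  20 380] boxy [26.5  1.7]
scene blob [302 233   5   2   9] boxy [25.8  0.7]
```

View pics/wc.png

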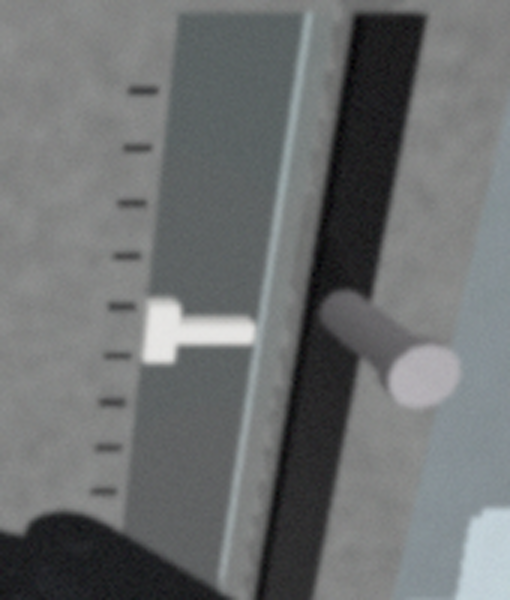

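View pics/sc.png

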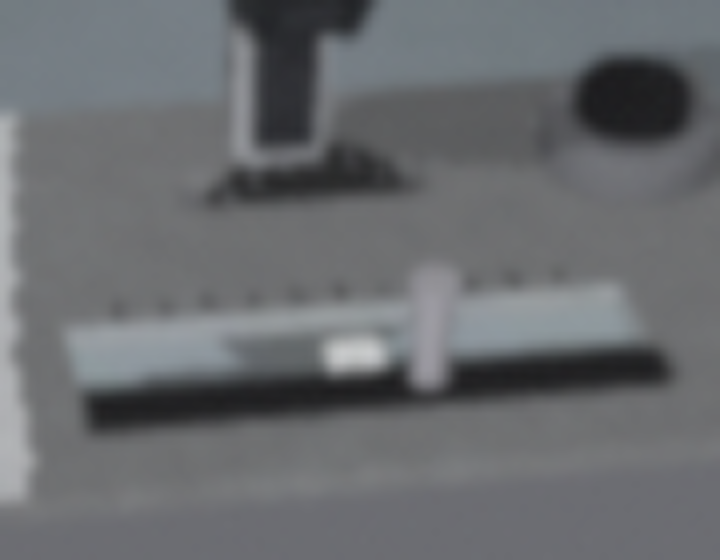

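The wrist view shows the pointer bar at zoomed (215,331) and the peg foot centre at about (342,310). The head is at (425,377). I'll work out both y values from the same picture.

Run:
```python
from h import *
o=np.array([.570,.0764,0]);th=.0077;R=np.array([[np.cos(th),-np.sin(th),0],[np.sin(th),np.cos(th),0],[0,0,1]])
c=get_calibration("wrist")
for n,p,z in(("tip",(250,331),.0585),("bar",(215,330),.0585),("foot",(342,310),.069),("head",(425,377),.094)):
    print(n,(R.T@(ray("wrist",(330+(p[0]+.5)/3-.5,140+(p[1]+.5)/3-.5),z,c)-o)*1000)[:2])
c=get_calibration("scene")
for n,p,z in(("ptr",(355,355),.0585),("foot",(431,382),.069),("head",(433,270),.094)):
    print(n,(R.T@(ray("scene",(260+(p[0]+.5)/8-.5,190+(p[1]+.5)/8-.5),z,c)-o)*1000)[:2])
```

```text
tip [38.62205218  2.26235326]
bar [31.83656493  2.49076961]
foot [49.54031226 11.29376225]
head [49.57129128 11.20482035]
ptr [26.81956516 -0.05179236]
foot [52.95141809 10.35554232]
head [47.52208574 10.5880181 ]
```

>>> {"api": "servo_tool", "payload": {
  "commands": [
    [0, 0, 0, -0.1, 0, 0, 0],
    [0, 0, 0, -0.15, 0, 0, 0],
    [0, 0, 0, -0.15, 0, 0, 0]
  ]
}}

```text
clock: 16.88
tool_pos: [0.5331, 0.0696, 0.0374]
eef_rot: [1.205, 1.214, -1.208]
wrist_force: [0.2, -0.7, -0.7]
finger_gap: -0.001
```

>>> {"api": "servo_tool", "payload": {
  "commands": [
    [0, 0, 0, -0.05, 0, 0, 0],
    [0, 0, 0, -0.1, 0, 0, 0],
    [0, 0, 0, -0.1, 0, 0, 0]
  ]
}}

```text
clock: 17.25
tool_pos: [0.5332, 0.0696, 0.0366]
eef_rot: [1.205, 1.213, -1.207]
wrist_force: [-0.2, -0.4, 2.6]
finger_gap: -0.001
```

>>> {"api": "servo_tool", "payload": {
  "commands": [
    [0, 0, 0, -0.04, 0, 0, 0],
    [0, 0, 0, -0.06, 0, 0, 0],
    [0, 0, 0, -0.06, 0, 0, 0]
  ]
}}

```text
clock: 17.62
tool_pos: [0.5333, 0.0696, 0.0362]
eef_rot: [1.205, 1.213, -1.207]
wrist_force: [-1.0, 0.1, 3.7]
finger_gap: 0.001
```

>>> {"api": "servo_tool", "payload": {
  "commands": [
    [0, 0, 0.1, -0.04, 0, 0, 0],
    [0, 0, 0.2, -0.04, 0, 0, 0],
    [0, 0, 0.3, -0.04, 0, 0, 0]
  ]
}}

```text
clock: 18.0
tool_pos: [0.5333, 0.0726, 0.0358]
eef_rot: [1.205, 1.213, -1.207]
wrist_force: [-0.2, -0.9, 3.5]
finger_gap: -0.003
```

>>> {"api": "servo_tool", "payload": {
  "commands": [
    [0, 0, 0.1, -0.04, 0, 0, 0],
    [0, 0, 0.2, -0.04, 0, 0, 0],
    [0, 0, 0.3, -0.04, 0, 0, 0]
  ]
}}

```text
clock: 18.38
tool_pos: [0.5333, 0.0757, 0.0354]
eef_rot: [1.205, 1.213, -1.207]
wrist_force: [-1.5, -0.4, 4.7]
finger_gap: 0.001
```

```bash
python3 ptr.py d; python3 -c "
import cv2
a=cv2.imread('pics/wrist_d.png');cv2.imwrite('pics/wd.png',cv2.resize(a[140:340,330:500],None,fx=3,fy=3,interpolation=cv2.INTER_CUBIC))
a=cv2.imread('pics/scene_d.png');cv2.imwrite('pics/sd.png',cv2.resize(a[190:260,260:350],None,fx=8,fy=8,interpolation=cv2.INTER_CUBIC))"
```

```text
tcp [0.5333 0.0757 0.0354] F [-1.5 -0.4  4.7] 18.375
wrist blob [380 239  37  20 376] boxy [26.2 10.8]
```

View pics/wd.png

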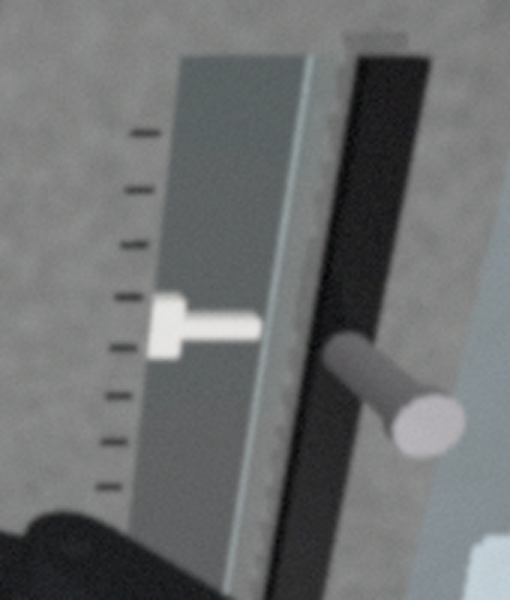

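View pics/sd.png

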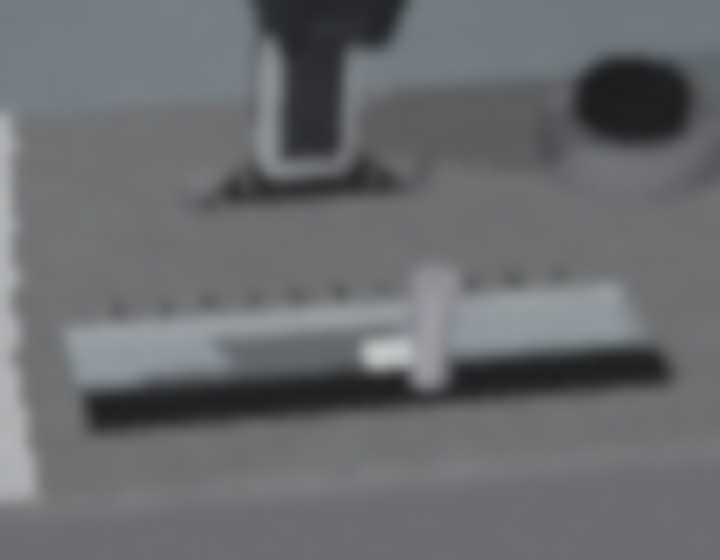

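Run:
```python
from h import *
o=np.array([.570,.0764,0]);th=.0077;R=np.array([[np.cos(th),-np.sin(th),0],[np.sin(th),np.cos(th),0],[0,0,1]])
c=get_calibration("wrist")
for n,p,z in(("tip",(255,326),.0575),("bar",(220,326),.0575),("foot",(345,353),.069),("head",(429,426),.094)):
    print(n,(R.T@(ray("wrist",(330+(p[0]+.5)/3-.5,140+(p[1]+.5)/3-.5),z,c)-o)*1000)[:2])
c=get_calibration("scene")
for n,p,z in(("ptr",(393,354),.0575),("foot",(431,385),.069),("head",(433,270),.094)):
    print(n,(R.T@(ray("scene",(260+(p[0]+.5)/8-.5,190+(p[1]+.5)/8-.5),z,c)-o)*1000)[:2])
```

```text
tip [38.4222957  10.73804311]
bar [31.7845167  10.75361006]
foot [49.62363201 10.78113421]
head [49.53570698 11.05400186]
ptr [26.26486618  8.70260265]
foot [54.00032024 10.10838821]
head [47.52208574 10.5880181 ]
```

The wrist view gives the pointer at 10.7 mm against the peg at 10.8–11.05. The coarser scene view gives 8.7 against 10.3. Lifting off and checking again.

>>> {"api": "servo_tool", "payload": {
  "commands": [
    [0, 0, 0, 0.3, 0, 0, 0],
    [0, 0, 0, 1.5, 0, 0, 0],
    [0, 0, 0, 3.5, 0, 0, 0],
    [0, 0, 0, 3.5, 0, 0, 0]
  ]
}}

```text
clock: 18.98
tool_pos: [0.535, 0.0756, 0.0731]
eef_rot: [1.206, 1.21, -1.205]
wrist_force: [0.2, 0.3, -0.4]
finger_gap: 0.003
```

```bash
python3 ptr.py e; python3 -c "
import cv2
a=cv2.imread('pics/wrist_e.png');cv2.imwrite('pics/we.png',cv2.resize(a[140:340,330:500],None,fx=3,fy=3,interpolation=cv2.INTER_CUBIC))
a=cv2.imread('pics/scene_e.png');cv2.imwrite('pics/se.png',cv2.resize(a[190:260,260:350],None,fx=8,fy=8,interpolation=cv2.INTER_CUBIC))"
```

```text
tcp [0.535  0.0756 0.0731] F [ 0.2  0.3 -0.4] 18.975
wrist blob [361 219  31  16 248] boxy [26.4 10.1]
```

View pics/we.png

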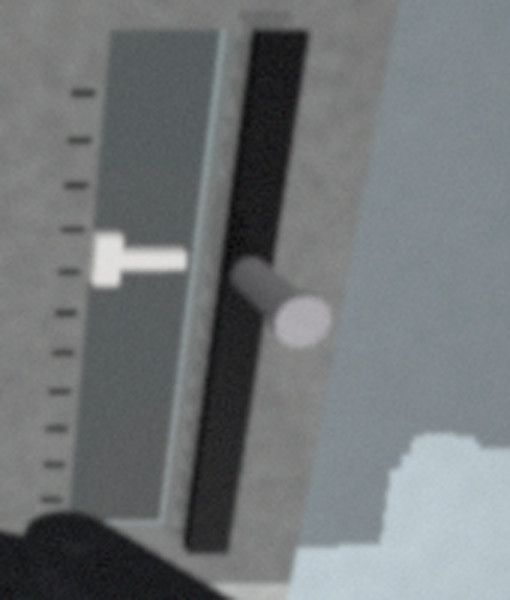

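View pics/se.png

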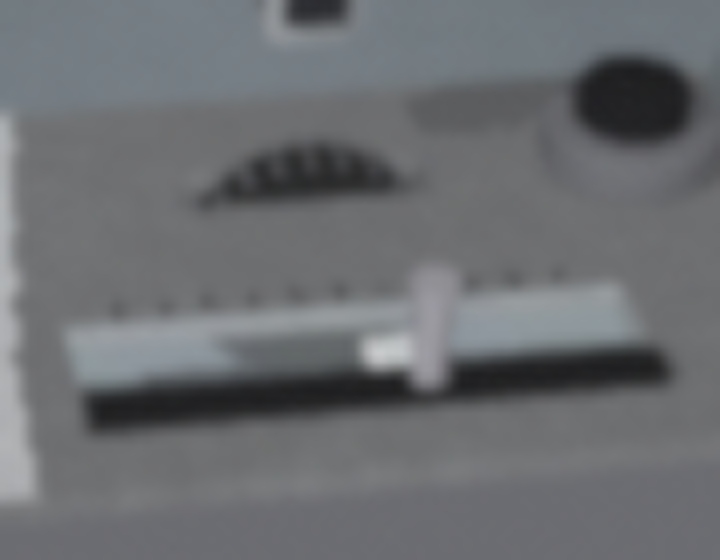

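Run:
```python
from h import *
o=np.array([.570,.0764,0]);th=.0077;R=np.array([[np.cos(th),-np.sin(th),0],[np.sin(th),np.cos(th),0],[0,0,1]])
c=get_calibration("wrist")
for n,p,z in(("tip",(182,260),.0585),("bar",(150,260),.0585),("foot",(250,274),.069),("head",(303,321),.094),("t4",(72,230),.065),("t5",(69,272),.065)):
    print(n,(R.T@(ray("wrist",(330+(p[0]+.5)/3-.5,140+(p[1]+.5)/3-.5),z,c)-o)*1000)[:2])
```

```text
tip [36.61051957 11.07208644]
bar [29.37414455 11.09296174]
foot [47.58182327 11.78466305]
head [47.26278676 12.15140711]
t4 [ 9.6088355  20.52026081]
t5 [ 9.66021756 10.78583936]
```

The pointer is still about 1 mm short of the peg's y after the lift, well inside ±4 mm. Next, the button.

>>> {"api": "servo_tool", "payload": {
  "commands": [
    [0, -0.1, 3, 0, 0, 0, 0],
    [0, -0.2, 6, 0, 0, 0, 0],
    [0, -0.2, 8, -0.3, 0, 0, 0],
    [0, -0.2, 8, -1.0, 0, 0, 0],
    [0, -0.2, 8, -1.0, 0, 0, 0]
  ]
}}

```text
clock: 19.7
tool_pos: [0.5311, 0.1552, 0.0597]
eef_rot: [1.204, 1.213, -1.208]
wrist_force: [0.7, -0.1, -0.8]
finger_gap: 0.0
```

```bash
python3 ptr.py f; python3 -c "
import cv2
a=cv2.imread('pics/scene_f.png');b=cv2.resize(a[160:260,260:400],None,fx=5,fy=5,interpolation=cv2.INTER_CUBIC);cv2.imwrite('pics/sf.png',b)"
```

```text
tcp [0.5311 0.1552 0.0597] F [ 0.7 -0.1 -0.8] 19.7
```

View pics/sf.png

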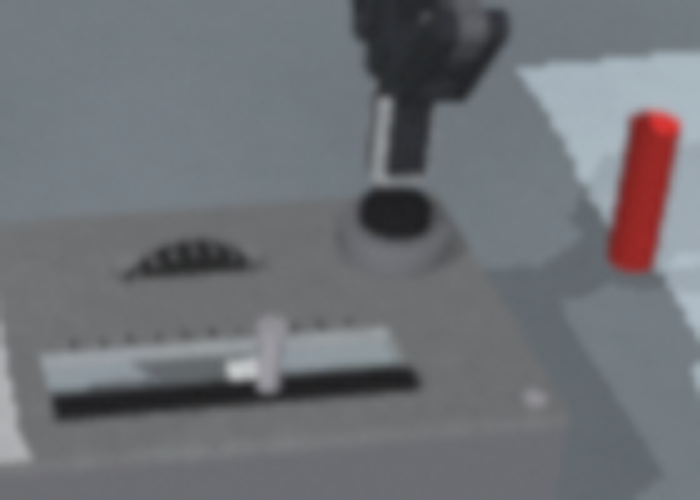

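View pics/wrist_f.png

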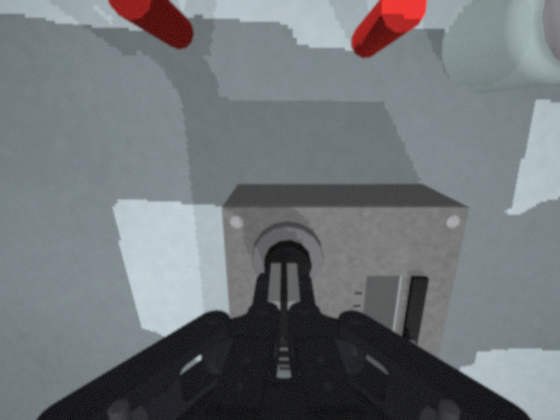

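The finger is over the button (scene zoom (400,180) against button (395,213)). Pressing in small steps.

>>> {"api": "servo_tool", "payload": {
  "commands": [
    [0, 0.3, 0.1, 0, 0, 0, 0],
    [0, 0.3, 0.1, -0.15, 0, 0, 0],
    [0, 0.3, 0.1, -0.3, 0, 0, 0],
    [0, 0.3, 0.1, -0.3, 0, 0, 0]
  ]
}}

```text
clock: 20.3
tool_pos: [0.5345, 0.1559, 0.0574]
eef_rot: [1.205, 1.212, -1.208]
wrist_force: [-0.1, 0.2, -0.3]
finger_gap: 0.003
```

>>> {"api": "servo_tool", "payload": {
  "commands": [
    [0, 0, 0, -0.1, 0, 0, 0],
    [0, 0, 0, -0.2, 0, 0, 0],
    [0, 0, 0, -0.3, 0, 0, 0],
    [0, 0, 0, -0.3, 0, 0, 0]
  ]
}}

```text
clock: 20.8
tool_pos: [0.5344, 0.1559, 0.0543]
eef_rot: [1.205, 1.213, -1.208]
wrist_force: [-0.6, 0.1, -0.1]
finger_gap: 0.004
```

>>> {"api": "servo_tool", "payload": {
  "commands": [
    [0, 0, 0, -0.1, 0, 0, 0],
    [0, 0, 0, -0.2, 0, 0, 0],
    [0, 0, 0, -0.3, 0, 0, 0],
    [0, 0, 0, -0.3, 0, 0, 0]
  ]
}}

```text
clock: 21.3
tool_pos: [0.5344, 0.1559, 0.0513]
eef_rot: [1.205, 1.213, -1.208]
wrist_force: [-0.8, -0.8, 2.0]
finger_gap: -0.002
```

>>> {"api": "servo_tool", "payload": {
  "commands": [
    [0, 0, 0, -0.1, 0, 0, 0],
    [0, 0, 0, -0.2, 0, 0, 0],
    [0, 0, 0, -0.2, 0, 0, 0]
  ]
}}

```text
clock: 21.68
tool_pos: [0.5345, 0.1559, 0.0493]
eef_rot: [1.205, 1.212, -1.208]
wrist_force: [-0.4, -0.3, 2.5]
finger_gap: -0.001
```

>>> {"api": "servo_tool", "payload": {
  "commands": [
    [0, 0, 0, -0.1, 0, 0, 0],
    [0, 0, 0, -0.2, 0, 0, 0],
    [0, 0, 0, -0.2, 0, 0, 0]
  ]
}}

```text
clock: 22.05
tool_pos: [0.5345, 0.1559, 0.0473]
eef_rot: [1.205, 1.212, -1.208]
wrist_force: [-2.3, 0.1, 3.2]
finger_gap: -0.001
```

>>> {"api": "servo_tool", "payload": {
  "commands": [
    [0, 0, 0, -0.1, 0, 0, 0],
    [0, 0, 0, -0.1, 0, 0, 0]
  ]
}}

```text
clock: 22.3
tool_pos: [0.5345, 0.1559, 0.0463]
eef_rot: [1.205, 1.212, -1.208]
wrist_force: [-0.7, -0.5, 3.0]
finger_gap: -0.002
```

>>> {"api": "servo_tool", "payload": {
  "commands": [
    [0, 0, 0, -0.08, 0, 0, 0],
    [0, 0, 0, -0.08, 0, 0, 0]
  ]
}}

```text
clock: 22.55
tool_pos: [0.5345, 0.156, 0.0455]
eef_rot: [1.205, 1.212, -1.208]
wrist_force: [-1.2, 0.7, 3.5]
finger_gap: -0.001
```

>>> {"api": "servo_tool", "payload": {
  "commands": [
    [0, 0, 0, -0.06, 0, 0, 0],
    [0, 0, 0, -0.06, 0, 0, 0]
  ]
}}

```text
clock: 22.8
tool_pos: [0.5345, 0.1559, 0.0452]
eef_rot: [1.205, 1.212, -1.208]
wrist_force: [-1.8, -0.3, 5.4]
finger_gap: 0.001
```

>>> {"api": "servo_tool", "payload": {
  "commands": [
    [0, 0, 0, -0.04, 0, 0, 0],
    [0, 0, 0, -0.04, 0, 0, 0]
  ]
}}

```text
clock: 23.05
tool_pos: [0.5345, 0.1559, 0.0452]
eef_rot: [1.205, 1.212, -1.208]
wrist_force: [-3.0, -0.1, 6.3]
finger_gap: -0.003
```

```bash
python3 ptr.py g; python3 -c "
import cv2
a=cv2.imread('pics/scene_g.png');b=cv2.resize(a[160:260,260:400],None,fx=5,fy=5,interpolation=cv2.INTER_CUBIC);cv2.imwrite('pics/sg.png',b)"
```

```text
tcp [0.5345 0.1559 0.0452] F [-3.  -0.1  6.3] 23.05
```

View pics/sg.png

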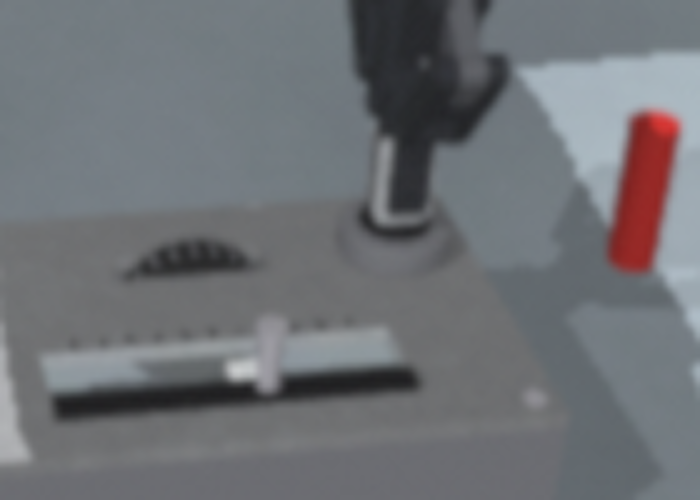

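The button is against its stop: the position no longer changes and the force has risen past 4 N to 6.3 N. The scene view shows the black cap sunk close to the collar. Lifting up and backing off for the final check.

>>> {"api": "servo_tool", "payload": {
  "commands": [
    [0, 0, 0, 0.5, 0, 0, 0],
    [0, 0, 0, 2, 0, 0, 0],
    [0, 0, 0, 5, 0, 0, 0],
    [0, 0, -3, 9, 0, 0, 0],
    [0, 0, -8, 12, 0, 0, 0]
  ]
}}

```text
clock: 23.78
tool_pos: [0.5349, 0.076, 0.1678]
eef_rot: [1.204, 1.212, -1.204]
wrist_force: [1.3, 0.1, 0.1]
finger_gap: -0.0
```

>>> {"api": "servo_tool", "payload": {
  "commands": [
    [0, -3, -5, 0, 0, 0, 0],
    [0, -5, -10, 0, 0, 0, 0],
    [0, -5, -16, 0, 0, 0, 0],
    [0, -5, -22, 0, 0, 0, 0],
    [0, -5, -28, 0, 0, 0, 0]
  ]
}}

```text
clock: 24.4
tool_pos: [0.4848, -0.2061, 0.1688]
eef_rot: [1.204, 1.21, -1.204]
wrist_force: [0.7, 0.9, 0.6]
finger_gap: -0.001
```

>>> {"api": "servo_tool", "payload": {
  "commands": [
    [0, -1, -4, 0, 0, 0, 0],
    [0, -2, -8, 0, 0, 0, 0],
    [0, -3, -12, 0, 0, 0, 0],
    [0, -3, -12, 0, 0, 0, 0]
  ]
}}

```text
clock: 24.9
tool_pos: [0.4538, -0.3285, 0.1691]
eef_rot: [1.206, 1.209, -1.207]
wrist_force: [0.3, 0.3, 0.1]
finger_gap: 0.001
```

Run:
```python
from h import *
s=bot.read_state();print(s["tool_pos"],s["wrist_force"],s["clock"])
a=capture("top")[:,:,::-1];cv2.imwrite("pics/top9.png",a);cv2.imwrite("pics/top9z.png",cv2.resize(a[155:265,185:335],None,fx=5.3,fy=5.3,interpolation=cv2.INTER_CUBIC))
a=capture("scene")[:,:,::-1];cv2.imwrite("pics/s9.png",a)
b=cv2.imread("pics/top0.png");d=cv2.absdiff(a[0:0] if 0 else cv2.imread("pics/top9.png"),b).max(2)
```

```text
[ 0.45384373 -0.32845329  0.16913519] [0.26790838 0.27091592 0.14817602] 24.9
```

View pics/top9z.png

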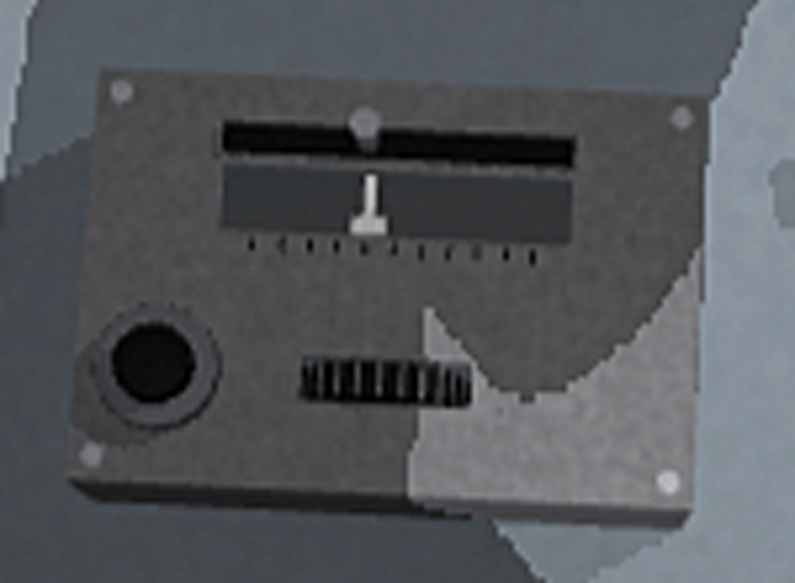

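View pics/top9.png

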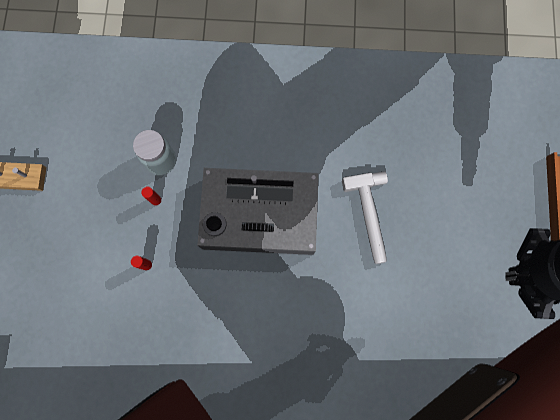

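View pics/s9.png

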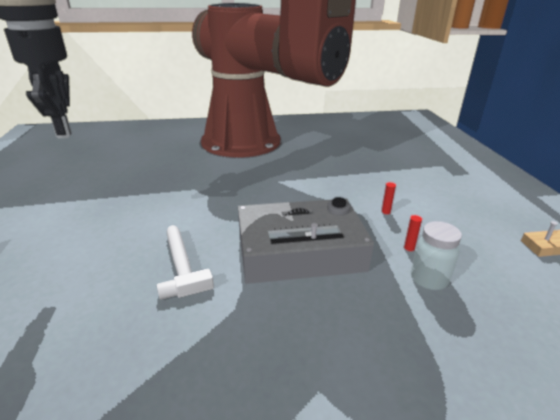

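Run:
```python
from h import *
c=get_calibration("top");o=np.array([.56805,.07637]);th=.0081;R=np.array([[np.cos(th),-np.sin(th)],[np.sin(th),np.cos(th)]])
f=lambda X,Y:(185+(X+.5)/5.3-.5,155+(Y+.5)/5.3-.5)
for n,p,z in(("tip",(371,180),.0585),("foot",(368,147),.069),("head",(365,124),.094)):print(n,R.T@(ray("top",f(*p),z,c)[:2]-o)*1000)
```

```text
tip [40.01728207  9.73194844]
foot [49.51330132 10.85729034]
head [51.19418228 10.81964991]
```

The top view puts the pointer tip at y 9.7 mm and the peg at 10.8 mm. The button looks as it did at the start, the loose objects haven't moved, and the arm is clear. Handing in.

```bash
python3 -c "
from workcell import bot
print(bot.close_job())"
```

```text
the job is handed in; nothing more can be done
None
```

I set the timer, pressed the start button, and handed the job in at about 25 s; no verdict was reported. The pointer took three short fingertip strokes on the wheel, with pushes of 1.7–5 N at each reading. I then pressed the button down to its stop (6.3 N), let it come up, and moved the arm clear.

- **Pointer:** the last top view puts the tip at y 9.7 mm and the peg at 10.8 mm, about 1.1 mm short and inside the ±4 mm limit. The wrist view after I lifted off gave 0.7–1.1 mm short. The scene view, taken with the finger still on the wheel, gave 1.4–1.9 mm short.
- **Button:** in the top view it looks as it did before pressing. I had no joint reading to confirm this.
- **Surroundings:** the jar, hammer and red pegs look unmoved in the final pictures. I compared them by eye only.
- **Disagreement:** the real fingertips are about 34 mm above the reported TCP height. I found contact by feel and by camera instead.

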